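Bring the ratchet-held reading magnifier down over a culture dish and lock it

TASK

Lower the bench magnifier over the culture dish for colony counting: press the pawl's rear pad until the pawl flips clear of the teeth, push the raised lens arm down by the finger tab beyond its lens until it rests level on its stop, and then press the pawl's front pad so that the pawl snaps home in the lowest notch and locks the arm. Do it all gently with the fingertips, gripping and lifting nothing and never raising the arm, keep off the lens glass, and leave the dish and the things round the stand as they are.

Things in the scene. Friction and masses are not known exactly. Their poses are not given: they have to be found in the camera images.
- stand: Bench magnifier, fixed: a white foot 292 x 104 x 14 mm with a stage at one end and two upright grey cheek plates (33 mm over both) at the other. Origin on the worktop under the arm's hinge; -x points along the foot to the stage (the way the arm reaches), +x to the pawl's rear pad, y along both hinges, z up. Foot x -227 to 65, y -52 to 52 mm; cheeks x -36 to 62 mm, up to z 153 mm.
- lens_arm (a joint): Angle of the lens arm (rad): 0 = level on its stop; grows as it is raised (starts 0.36 to 0.62, limit 0.95). Stiff hinge: it stays where it is left; 2 to 4 N on the finger tab lower it. The pawl stops it going down until it is free. The lowest notch is square: with the pawl home there the arm is locked both ways with 0.02 rad of play.
- pawl (a joint): Angle of the pawl (rad), a rocker with an over-centre spring: 0 = home in a notch, up to 0.1 on the back of a tooth, 0.34 = fully free; past 0.17 it snaps to the nearer end and stays. The rear pad pressed down frees it, the front pad puts it home, with about 3 N (7 N on the rear pad if the arm was pushed against the teeth before) and at most 20 mm of travel.
- rear_pad (a point): Centre of the top face of the pawl's rear pad, a flat ribbed steel pad 28 x 28 mm that overhangs behind the cheeks, 36 mm behind the pawl's hinge (+x of the stand); about 160 mm above the worktop with the pawl home, 12 mm lower when it is free. The pad tilts by 0.17 rad either way.
- front_pad (a point): Centre of the top face of the pawl's front pad, a like pad 28 x 28 mm above the pawl's nose and over the arm's hinge, 53 mm ahead of the pawl's hinge; it stands about 166 mm above the worktop with the pawl home and 18 mm higher when it is free.
- pawl_hinge (a point): Axis of the pawl, between the cheeks: 52 mm behind the arm's hinge (+x of the stand), 142 mm above the worktop.
- lens_hinge (a point): Axis of the lens arm, 90 mm above the worktop over the stand's origin; the arm swings in the stand's x-z plane.
- finger_tab (a point): Centre of the top face of the finger tab, a flat black ribbed tab 30 mm wide and 30 mm long at the far end of the arm, beyond the lens ring; 222 mm from the arm's hinge, along the arm, and 2 mm above its middle line, so it runs on an arc. The point's -x axis points outward along the arm. The lens ring beside it stands 4 mm higher than the tab.
- lens_centre (a point): Middle of the lens, 165 mm from the arm's hinge along the arm; the black lens ring has an outer diameter of 89 mm, is 12 mm thick and carries the glass.
- lens_glass: The clear lens, 73 mm in diameter, in the lens ring; origin at its middle. Not to be touched.
- culture_dish: Round lidded culture dish, 60 mm across and 15 mm high, lying loose in a low ring (71 mm outside) on the stage under the lens; origin in the middle of its underside, 14 mm above the worktop.
- tally_counter: Bystander: small round hand tally counter, 56 x 52 x 19 mm, loose on the worktop on the far side of the foot; origin in the middle of its underside.
- marker: Bystander: black and white marker pen, 135 mm long and 17 mm thick, loose on the worktop on the far side of the cheeks; origin in the middle of its underside.
- specimen_cup: Bystander: white-lidded specimen cup, 65 mm across and 71 mm high, loose on the worktop beyond the stage, behind the arm's far end; origin in the middle of its underside.
Things that resemble listed ones, but are neither listed nor needed, are in the scene too. Leave any blue or purple look-alike of the culture_dish alone.

How it is judged:
On the way, in this order (a step that is already met when the one before it is completed fails the run):
1. the pawl is pressed free (past 0.25 rad) while the arm is still raised (value of joint pawl above 0.25 rad and value of joint lens_arm above 0.3 rad), for 0.2 s.
2. the lens arm is pushed down level on its stop (within 0.03 rad), the pawl still free (value of joint lens_arm below 0.03 rad and value of joint pawl above 0.25 rad), for 0.2 s.
3. the pawl is pressed home in the lowest notch (within 0.03 rad) and the arm is level (value of joint pawl below 0.03 rad and value of joint lens_arm below 0.04 rad), for 0.2 s.
At the end, for the whole second after the job is handed in: The lens arm is at rest level on its stop (within 0.04 rad), the pawl is home in the lowest notch (within 0.03 rad), and the lens stands over the dish, which still lies flat on the stage (centres within 12 mm seen from above) (all of step 3 and velocity of joint lens_arm between -0.05 and 0.05 rad/s and velocity of joint pawl between -0.1 and 0.1 rad/s and horizontal distance between lens_centre and culture_dish below 0.012 m and angle between culture_dish's own z axis and vertical below 0.1 rad); the robot touches nothing.
It fails at once if the lens glass is touched (more than 0.5 N) (contact force between any of the fingers, the arm and lens_glass above 0.5 N).
It fails at once if the magnifier is pressed or struck with more than 60 N (contact force between any of the fingers, the arm and stand above 60 N).
It fails at once if the lens arm is raised instead of lowered (past 0.75 rad) (value of joint lens_arm above 0.75 rad).
It fails at once if the culture dish is shifted by more than 8 mm, lifted or tipped (distance of culture_dish from where it was at the start of the episode above 0.008 m or angle between culture_dish's own z axis and vertical above 0.2 rad).
It fails at once if the tally counter, marker pen or specimen cup is shifted by more than 15 mm, lifted or tipped (distance of any of tally_counter, marker, specimen_cup from where it was at the start of the episode above 0.015 m or angle between any of tally_counter, specimen_cup's own z axis and vertical above 0.2 rad).
It also fails if it takes over 45 s, if anything falls off the work surface, if the arm or the gripper's body presses on something with over 40 N, if the wrist force passes 120 N, or if a joint passes its speed limit or range.

ROBOT

A 6-joint arm with a two-finger parallel gripper is mounted at the origin on a cart in front of the work surface, level with it; the furniture and walls round the work are solid. World frame = base frame: x ahead of the robot, y to its left, z up, the work surface at z = 0. Lengths are in m, angles in rad, forces in N, time in s.
With the tool pointing down it reaches from about 0.25 to 0.725 m from the base axis. Payload 4 kg.
Tool frame: the origin (TCP) lies at the very end of the fingers, on their centre line; the grasp point (between the pads) lies 19 mm behind it; z points along the fingers, y is the line along which they close (so a half turn about z gives the same grasp; the last joint's range is limited). The gripper opens to 85 mm and grips with 20 to 120 N. Pads are 22 mm wide; open, the fingers measure 114 mm over their backs; the gripper's body (76 mm by 85 mm) begins 54 mm behind the grasp point. The pads swing forward as they close: fully open they stand 13 mm farther back than shut.
Start: joints at [1.296, 0.241, 0.005, 1.335, 0, 1.571], TCP at [0.136, 0.481, 0.231] pointing down, gripper open.
Joint ranges: [-2.72, 2.72], [-1.05, 1.87], [-1.09, 1.28], [-1.99, 2.15], [-1.42, 1.44], [-3.14, 3.14]. Speed limits (rad/s): [2.79, 2.79, 3.14, 3.14, 3.14, 3.14].

INTERFACE

Orientations are given as a 3x3 rotation matrix whose columns are the frame's x, y, z axes.
In Python, from workcell import * gives the robot as it stands.
- The arm moves only by the tool jog_arm, never from a script. Its argument "deltas" is a list of rows, each an object of numbers: "dx", "dy", "dz": the shift along the tool's x, y, z in mm; "wx", "wy", "wz": the turn, a rotation vector about the tool's x, y, z in rad. A call has exactly 8 rows; each row is the pose to reach, as a shift and turn from the pose commanded when the call began, along the tool's axes at that moment; what a row does not reach only later rows make up. A row lasts 1/10 s, in which the tool goes at most 50 mm and 8.59 degrees, less where a joint would pass 70% of its speed; a pose out of reach is approached as far as the arm can. A call with a gripper value outside its range is refused whole. "grip" is the opening, from 0 (shut) to 1 (fully open), set as the call begins (left out, the last holds). The fingers move at their own pace and stop on an object; "newtons" is the grip in N (left out, the last holds). Time passes only in rows, so rows that repeat a pose let the fingers close, or fill a call up. It gives the time, the measured TCP pose, the force, the opening and the grip force at its end, in the units of the state.
- get_obs(): the state, without advancing time (a new reading comes with each control period).
- grab_frame(name): name is "side" or "top" or "wrist"; returns (picture, depth): 384x512x3 uint8, blue, green, red; 384x512 float32, m along the optical axis (not along the pixel's ray), 0 where there is no reading.
- calibration(name): a dict with "fx", "fy", "cx", "cy" (pixels), "k1" (the pictures are not rectified: a ray, as slopes to the right and down, at radius r is drawn at 1 + k1 r^2 times it, then the intrinsics apply), "rvec" (rotation vector, rad) and "tvec" (3), from world to camera coordinates, as OpenCV has them. Camera axes: x right, y down, z forward; pixel columns grow to the right and rows downward; lengths in m; the calibration is good to about 2 mm. A picture is of the moment at which its call begins: read the wrist's pose just before it. calibration takes no time and is no camera call; for the wrist camera it gives the pose at the moment of the call.
- close_job(): hands the job in; it is judged then, once.
The state is a dict: "time": time; "joints": joint angles; "dq": joint speeds; "effort": joint torques, N m; "position": TCP position; "orientation": TCP orientation; "contact_force": force on the tool from outside, world axes, zero at the start; "moment": the same for the moment, N m; "grip_width": finger opening in m; "grasp_force": force on a finger pad.
Only numpy, scipy, OpenCV 4.12 (cv2) and the standard library are available. Lean on these libraries where they do the work, as an engineer would, in place of code of your own. Each camera call takes 0.05 s, during which the arm holds its last target. There are 200 camera calls.

## Working session

There is one attempt and no reset: what is moved stays moved. The work goes in short steps, Python scripts to look and compute and a tool call to move; the robot and the scene stay as the last step left them, time stands still between calls to the robot, and variables do not carry over. Pictures are saved under pics/ and viewed, at most 10 in all, crops included, and the job is handed in when it is done.

Besides the shell and the picture viewer there is one more tool, called as name(argument=value, ...) on one line, values as JSON. jog_arm: Moves the arm, as the interface text tells. Its arguments: {"type":"object","properties":{"deltas":{"type":"array"},"grip":{"type":"number"},"newtons":{"type":"number"}},"required":["deltas"]}

```bash
mkdir -p pics
cat > h.py <<'E'
from workcell import *
import numpy as np, cv2
def cam(n):
    c=calibration(n);R=cv2.Rodrigues(np.array(c["rvec"],float))[0];return c,R,np.array(c["tvec"],float).ravel()
def pts(n,depth,c=None):
    c,R,t=c or cam(n);v,u=np.mgrid[:384,:512]
    K=np.array([[c["fx"],0,c["cx"]],[0,c["fy"],c["cy"]],[0,0,1]])
    s=cv2.undistortPoints(np.stack([u.ravel(),v.ravel()],1).astype(np.float64)[:,None],K,np.array([c["k1"],0,0,0.]))[:,0]
    d=depth.ravel()
    P=np.c_[s*d[:,None],d]
    return ((P-t)@R).reshape(384,512,3)
E
python3 - <<'E'
from h import *
for n in("side","top"):
    im,d=grab_frame(n);np.savez(f"{n}.npz",im=im,P=pts(n,d),d=d)
    cv2.imwrite(f"pics/{n}0.png",im)
    c,R,t=cam(n);print(n,-R.T@t,R[2],(d>0).mean())
o=get_obs();print(o)
E
```

```text
side [ 0.22580294 -0.2757498   0.76299371] [ 0.35351006  0.56588235 -0.74485421] 0.9957733154296875
top [0.46877077 0.17694623 0.95917868] [ 0.10702109  0.00704587 -0.99423179] 0.9959869384765625
{'time': 0.1, 'joints': array([1.29599953e+00, 2.41324938e-01, 3.86012322e-03, 1.33521772e+00,
       2.49127133e-05, 1.57078892e+00]), 'dq': array([ 0.00261707, -0.00093003,  0.00315844, -0.00015922, -0.00083353,
       -0.00093305]), 'effort': array([ 7.86474739e-04, -3.73137975e+01,  2.53009951e+01,  1.08536016e-02,
        7.71095119e-05, -9.85450185e-06]), 'position': array([0.13551313, 0.48069149, 0.23050878]), 'orientation': array([[-9.62482356e-01,  2.71343745e-01, -5.35804005e-04],
       [ 2.71344273e-01,  9.62480657e-01, -1.80868124e-03],
       [ 2.49266489e-05, -1.88621113e-03, -9.99998221e-01]]), 'contact_force': array([ 0.16663742, -0.40734587, -0.39992428]), 'moment': array([ 0.00821014,  0.04482331, -0.01065223]), 'grasp_force': 0.0, 'grip_width': 0.0853651904969332}
```

View pics/side0.png

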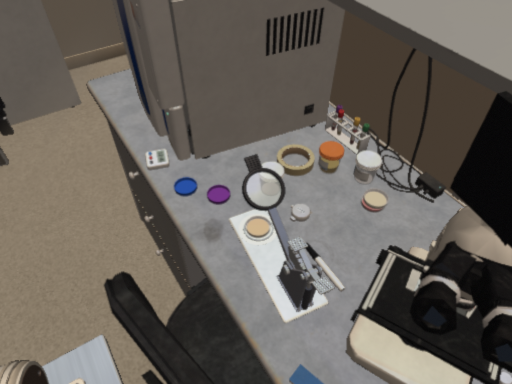

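View pics/top0.png

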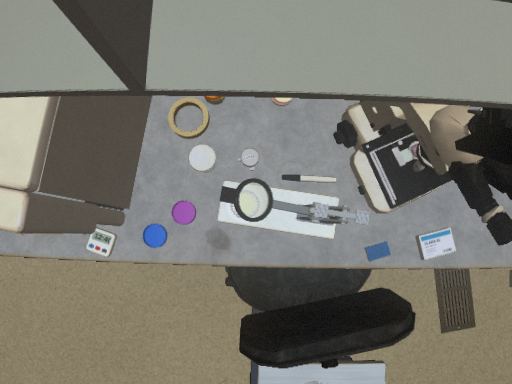

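The side view shows the stand from (232,215) to (325,305), with the raised lens at (263,188), the tab at (252,162) and the dish at (258,228). In the top view the pads are near (319,212) (front) and (362,217) (rear), and the tab is near (229,194). The dish that matters is the beige one on the stage. The blue dish (155,235) and purple dish (183,212) in the top view are decoys.

Run:
```python
from h import *
T=np.load("top.npz");S=np.load("side.npz")
def foot(D):
    P=D["P"];im=D["im"].astype(int)
    m=(abs(P[...,2]-.014)<.008)&(im.min(2)>185)&(P[...,0]>.15)&(P[...,0]<.6)
    n,l,st,c=cv2.connectedComponentsWithStats(m.astype(np.uint8));i=1+np.argmax(st[1:,4])
    return P[l==i]
for n,D in(("top",T),("side",S)):
    F=foot(D);r=cv2.minAreaRect((F[:,:2]*1000).astype(np.float32));print(n,r,len(F),F[:,2].mean())
    P=D["P"];im=D["im"]
    # boxes in world near the stand
    (cx,cy),_,_=r
    b=cv2.boxPoints(r);print(b.round(0).tolist())
    m=(abs(P[...,0]*1000-cx)<130)&(abs(P[...,1]*1000-cy)<260)&(P[...,2]>.06)&(P[...,2]<.3)
    v,u=np.nonzero(m);print("px box",u.min(),u.max(),v.min(),v.max())
    hi=P[m];print(hi.min(0),hi.max(0))
def crop(D,u0,u1,v0,v1,s,f): cv2.imwrite(f,cv2.resize(D["im"][v0:v1,u0:u1],None,fx=s,fy=s,interpolation=cv2.INTER_CUBIC))
crop(T,210,380,170,245,4,"pics/tc.png");crop(S,225,345,145,325,3,"pics/sc.png")
P=T["P"]
for v in range(200,226,4):print(v,[tuple((P[v,u]*1000).round().astype(int).tolist()) for u in range(308,372,6)])
for v in range(184,206,4):print(v,[tuple((P[v,u]*1000).round().astype(int).tolist()) for u in range(216,248,5)])
```

```text
top ((503.6996765136719, 122.01385498046875), (288.2337341308594, 48.501773834228516), 82.43269348144531) 1445 0.014369676448838797
[[461.0, -18.0], [509.0, -24.0], [547.0, 262.0], [499.0, 268.0]]
px box 189 429 146 224
[ 0.49145524 -0.13798241  0.06010105] [0.63368943 0.3335418  0.29200382]
side ((529.001953125, 117.45049285888672), (289.1573791503906, 100.79126739501953), 82.32959747314453) 2485 0.0121302606190391
[[460.0, -19.0], [560.0, -33.0], [598.0, 254.0], [498.0, 267.0]]
px box 242 442 154 322
[ 0.49119555 -0.14251286  0.0600516 ] [0.65897492 0.33464145 0.28687994]
200 [(553, 45, 13), (553, 31, 16), (553, 16, 13), (554, 1, 14), (554, -13, 17), (554, -29, 13), (556, -47, 1), (556, -63, -1), (556, -78, 2), (557, -93, 1), (555, -102, 24)]
204 [(543, 46, 14), (536, 44, 97), (531, 42, 168), (544, 1, 14), (544, -15, 11), (545, -32, 1), (546, -48, -2), (546, -63, 0), (546, -78, 2), (547, -94, -1), (546, -104, 17)]
208 [(526, 59, 113), (523, 54, 162), (523, 42, 168), (523, 29, 166), (526, 9, 127), (526, -1, 141), (525, -12, 153), (536, -62, 1), (536, -78, 0), (537, -93, 0), (537, -1
[... 751 characters left out ...]
89, 262, 0), (587, 249, 18), (588, 237, 12), (588, 224, 18), (565, 205, 199), (566, 195, 192)]
188 [(578, 275, 0), (579, 262, 1), (555, 234, 207), (556, 224, 202), (578, 224, 15), (557, 205, 195), (559, 195, 186)]
192 [(568, 274, 0), (547, 243, 210), (547, 234, 208), (548, 224, 200), (549, 214, 198), (550, 205, 191), (551, 195, 186)]
196 [(559, 274, -2), (539, 243, 209), (539, 233, 208), (540, 224, 205), (541, 214, 200), (542, 205, 191), (542, 195, 188)]
200 [(548, 274, -1), (531, 242, 213), (532, 233, 205), (532, 224, 202), (533, 214, 199), (534, 204, 190), (534, 194, 187)]
204 [(538, 273, 2), (538, 260, 13), (538, 248, 11), (538, 234, 23), (525, 214, 198), (526, 204, 188), (526, 194, 185)]
```

View pics/tc.png

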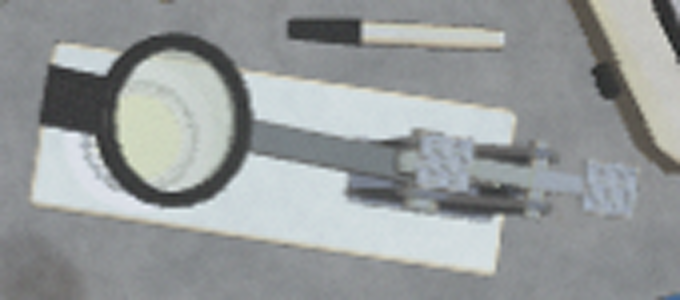

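View pics/sc.png

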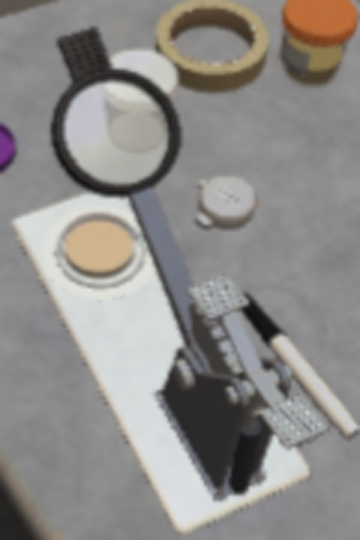

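The crop confirms the tab, both pads and the beige dish on the stage. The stand's axis is at 82.4° and the arm is at about 0.53 rad. Next I work out the first move and check clearance to the microscope.

```bash
cat >> h.py <<'E'
from scipy.spatial.transform import Rotation as Ro
a=np.deg2rad(82.4);ux=np.array([-np.cos(a),-np.sin(a),0]);uy=np.array([np.sin(a),-np.cos(a),0]);O=np.array([518.3,37.2,0])
R0=np.c_[-ux,uy,[0,0,-1.]]
def W(x,y,z): return O+x*ux+y*uy+np.array([0,0,z])
def delta(p,R=R0,p0=None,Rc=None):
    if p0 is None:o=get_obs();p0=o["position"]*1000;Rc=o["orientation"]
    print("d",(Rc.T@(p-p0)).round(1),"w",Ro.from_matrix(Rc.T@R).as_rotvec().round(3))
E
python3 - <<'E'
from h import *
for n in("top","side"):
    P=np.load(n+".npz")["P"]*1000
    L=(P-O)@np.c_[ux,uy,[0,0,1.]]
    for nm,m in(("rear",(L[...,0]>72)&(L[...,0]<115)&(abs(L[...,1])<30)&(L[...,2]>148)&(L[...,2]<175)),
      ("front",(L[...,0]>-20)&(L[...,0]<20)&(abs(L[...,1])<30)&(L[...,2]>160)&(L[...,2]<180)),
      ("armend",(L[...,0]<-180)&(L[...,0]>-240)&(abs(L[...,1])<12)&(L[...,2]>180)&(L[...,2]<230))):
        q=L[m];print(n,nm,len(q),np.percentile(q,[2,50,98],axis=0).round(0).tolist())
    for x0 in(450,500,550,600):
        for y0 in(-100,-150,-200):
            m=(abs(P[...,0]-x0-25)<25)&(abs(P[...,1]-y0+25)<25)
            if m.any():print(x0,y0,P[m][:,2].max().round(),end="; ")
    print()
delta(W(88,0,215))
E
```

```text
top rear 182 [[73.0, -14.0, 155.0], [86.0, -0.0, 160.0], [99.0, 13.0, 164.0]]
top front 204 [[-17.0, -14.0, 162.0], [-2.0, -0.0, 166.0], [18.0, 13.0, 170.0]]
top armend 181 [[-207.0, -11.0, 197.0], [-194.0, -0.0, 206.0], [-181.0, 11.0, 213.0]]
450 -100 15.0; 450 -150 408.0; 450 -200 414.0; 500 -100 169.0; 500 -150 400.0; 500 -200 401.0; 550 -100 543.0; 550 -150 504.0; 550 -200 433.0; 600 -100 546.0; 600 -150 495.0; 600 -200 169.0; 
side rear 237 [[74.0, -13.0, 154.0], [89.0, -0.0, 158.0], [101.0, 13.0, 161.0]]
side front 210 [[-14.0, -13.0, 161.0], [2.0, -1.0, 164.0], [17.0, 14.0, 168.0]]
side armend 150 [[-205.0, -11.0, 195.0], [-193.0, -0.0, 202.0], [-181.0, 11.0, 210.0]]
450 -100 12.0; 450 -150 404.0; 450 -200 416.0; 500 -100 166.0; 500 -150 396.0; 500 -200 398.0; 550 -100 541.0; 550 -150 520.0; 550 -200 441.0; 600 -100 542.0; 600 -150 387.0; 600 -200 376.0; 
d [-501.2 -410.1   16.3] w [-2.000e-03  1.000e-03  1.429e+00]
```

Run:
```python
from h import *
P=np.concatenate([(np.load(n+".npz")["P"]*1000)[8:-8,8:-8].reshape(-1,3) for n in("top","side")])
P=P[(P[:,0]>250)&(P[:,0]<720)&(P[:,1]<-70)&(P[:,1]>-400)]
for z in range(60,700,60):
  for x in range(350,700,50):
    q=P[(abs(P[:,2]-z-30)<30)&(abs(P[:,0]-x-25)<25)]
    if len(q)>3:print((z,x,int(np.sort(q[:,1])[-3])),end=" ")
  print()
```

```text
(60, 650, -70) 
(120, 500, -103) (120, 550, -79) (120, 600, -70) (120, 650, -70) 
(180, 550, -158) (180, 600, -139) (180, 650, -107) 
(240, 550, -153) (240, 600, -124) (240, 650, -106) 
(300, 500, -166) (300, 550, -144) (300, 600, -124) (300, 650, -112) 
(360, 450, -182) (360, 500, -166) (360, 550, -122) (360, 600, -119) (360, 650, -134) 
(420, 550, -119) (420, 600, -118) (420, 650, -152) 
(480, 550, -118) (480, 600, -70) 
(540, 550, -121) (540, 600, -70) (540, 650, -70)
```

jog_arm(deltas=[{"dx": -31, "dy": -26, "dz": -5, "wz": 0.09}, {"dx": -62, "dy": -51, "dz": -10, "wz": 0.18}, {"dx": -94, "dy": -77, "dz": -15, "wz": 0.27}, {"dx": -125, "dy": -102, "dz": -20, "wz": 0.36}, {"dx": -156, "dy": -128, "dz": -20, "wz": 0.45}, {"dx": -188, "dy": -154, "dz": -20, "wz": 0.54}, {"dx": -219, "dy": -179, "dz": -20, "wz": 0.63}, {"dx": -250, "dy": -205, "dz": -20, "wz": 0.715}], grip=0, newtons=20)

```text
validation failed for argument at $.de...
```

```bash
python3 -c "
from h import *
delta(W(88,0,200));o=get_obs();print(o['joints'].round(2),o['contact_force'],o['grip_width'])"
```

```text
d [-501.2 -410.    31.3] w [-2.000e-03  1.000e-03  1.429e+00]
[1.3  0.24 0.   1.34 0.   1.57] [ 0.16663742 -0.40734587 -0.39992428] 0.0853651904969332
```

jog_arm(deltas=[{"dx": -31, "dy": -26, "dz": -5, "wx": 0, "wy": 0, "wz": 0.09}, {"dx": -62, "dy": -51, "dz": -10, "wx": 0, "wy": 0, "wz": 0.18}, {"dx": -94, "dy": -77, "dz": -15, "wx": 0, "wy": 0, "wz": 0.27}, {"dx": -125, "dy": -102, "dz": -20, "wx": 0, "wy": 0, "wz": 0.36}, {"dx": -156, "dy": -128, "dz": -20, "wx": 0, "wy": 0, "wz": 0.45}, {"dx": -188, "dy": -154, "dz": -20, "wx": 0, "wy": 0, "wz": 0.54}, {"dx": -219, "dy": -179, "dz": -20, "wx": 0, "wy": 0, "wz": 0.63}, {"dx": -250, "dy": -205, "dz": -20, "wx": 0, "wy": 0, "wz": 0.715}], grip=0, newtons=20)

```text
time: 0.9
position: [0.3211, 0.2145, 0.2511]
orientation: [[-0.546, 0.838, -0.0], [0.838, 0.546, -0.0], [-0.0, -0.0, -1.0]]
contact_force: [0.5, 0.7, -0.6]
grip_width: -0.0002
grasp_force: 0.0
```

```bash
python3 -c "
from h import *
delta(W(88,0,185));o=get_obs();print(o['joints'].round(2))"
```

```text
d [-323.    11.    66.1] w [-0.    0.    0.71]
[ 0.59  0.01 -0.22  1.35  0.    1.58]
```

jog_arm(deltas=[{"dx": -41, "dy": 1, "dz": 0, "wx": 0, "wy": 0, "wz": 0.09}, {"dx": -81, "dy": 3, "dz": 0, "wx": 0, "wy": 0, "wz": 0.18}, {"dx": -121, "dy": 4, "dz": 0, "wx": 0, "wy": 0, "wz": 0.27}, {"dx": -162, "dy": 6, "dz": 0, "wx": 0, "wy": 0, "wz": 0.36}, {"dx": -202, "dy": 7, "dz": 10, "wx": 0, "wy": 0, "wz": 0.45}, {"dx": -243, "dy": 8, "dz": 20, "wx": 0, "wy": 0, "wz": 0.54}, {"dx": -283, "dy": 10, "dz": 40, "wx": 0, "wy": 0, "wz": 0.63}, {"dx": -323, "dy": 11, "dz": 60, "wx": 0, "wy": 0, "wz": 0.71}])

```text
time: 1.7
position: [0.508, -0.0494, 0.1906]
orientation: [[0.132, 0.991, 0.0], [0.991, -0.132, 0.0], [0.0, 0.0, -1.0]]
contact_force: [1.0, 0.9, 0.1]
grip_width: 0.0001
grasp_force: 0.0
```

Run:
```python
from h import *
delta(W(88,0,160))
ims=[]
for n,(u0,v0) in(("side",(215,165)),("top",(240,150))):
    im,d=grab_frame(n);ims.append(cv2.resize(im[v0:v0+150,u0:u0+130],None,fx=3,fy=3,interpolation=cv2.INTER_CUBIC))
cv2.imwrite("pics/a1.png",np.hstack(ims))
o=get_obs();print(o['position'],o['joints'].round(2),o['contact_force'])
```

```text
d [-0.8 -1.2 30.6] w [ 0. -0. -0.]
[ 0.50720825 -0.05129347  0.18739134] [-0.1   0.29 -0.05  1.24 -0.    1.61] [-1.14447088  0.85616634 -0.48013619]
```

View pics/a1.png

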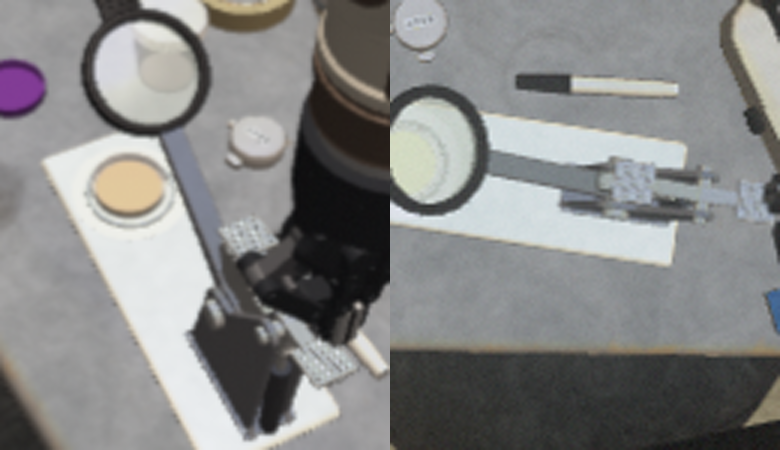

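The fingers are just above the rear pad, which is at about (325,360) in the left half. I'll press down slowly.

jog_arm(deltas=[{"dx": 0, "dy": 0, "dz": 8, "wx": 0, "wy": 0, "wz": 0}, {"dx": 0, "dy": 0, "dz": 16, "wx": 0, "wy": 0, "wz": 0}, {"dx": 0, "dy": 0, "dz": 20, "wx": 0, "wy": 0, "wz": 0}, {"dx": 0, "dy": 0, "dz": 23, "wx": 0, "wy": 0, "wz": 0}, {"dx": 0, "dy": 0, "dz": 26, "wx": 0, "wy": 0, "wz": 0}, {"dx": 0, "dy": 0, "dz": 29, "wx": 0, "wy": 0, "wz": 0}, {"dx": 0, "dy": 0, "dz": 31, "wx": 0, "wy": 0, "wz": 0}, {"dx": 0, "dy": 0, "dz": 31, "wx": 0, "wy": 0, "wz": 0}])

```text
time: 2.6
position: [0.5072, -0.0478, 0.1605]
orientation: [[0.129, 0.992, 0.0], [0.992, -0.129, 0.0], [0.0, 0.0, -1.0]]
contact_force: [-0.6, 0.6, 1.1]
grip_width: 0.0001
grasp_force: 0.7
```

jog_arm(deltas=[{"dx": 0, "dy": 0, "dz": 2, "wx": 0, "wy": 0, "wz": 0}, {"dx": 0, "dy": 0, "dz": 4, "wx": 0, "wy": 0, "wz": 0}, {"dx": 0, "dy": 0, "dz": 6, "wx": 0, "wy": 0, "wz": 0}, {"dx": 0, "dy": 0, "dz": 8, "wx": 0, "wy": 0, "wz": 0}, {"dx": 0, "dy": 0, "dz": 9, "wx": 0, "wy": 0, "wz": 0}, {"dx": 0, "dy": 0, "dz": 10, "wx": 0, "wy": 0, "wz": 0}, {"dx": 0, "dy": 0, "dz": 10, "wx": 0, "wy": 0, "wz": 0}, {"dx": 0, "dy": 0, "dz": 10, "wx": 0, "wy": 0, "wz": 0}])

```text
time: 3.4
position: [0.5071, -0.0477, 0.1501]
orientation: [[0.129, 0.992, -0.0], [0.992, -0.129, 0.0], [0.0, -0.0, -1.0]]
contact_force: [0.5, -0.0, 0.0]
grip_width: 0.0002
grasp_force: 0.0
```

```bash
cat > m.py <<'E'
from h import *
for n in("top","side"):
    im,d=grab_frame(n);P=pts(n,d)*1000
    L=(P-O)@np.c_[ux,uy,[0,0,1.]]
    A=(abs(L[...,1])<12)
    m=A&(abs(L[...,0])<12)&(L[...,2]>150)&(L[...,2]<200)
    print(n,"front z",len(L[m]),np.percentile(L[m][:,2],[10,50,90]).round(1) if m.any() else "")
    m=A&(L[...,0]<-60)&(L[...,0]>-115)&(L[...,2]>70)&(L[...,2]<200)
    if m.sum()>20:
        k=np.polyfit(L[m][:,0],L[m][:,2],1);print("arm angle",np.arctan(-k[0]).round(3),m.sum())
    m=A&(L[...,0]<-180)&(L[...,0]>-240)&(L[...,2]>80)&(L[...,2]<235)
    if m.any():q=L[m];print("end",np.percentile(q,[2,50,98],axis=0).round(0).tolist())
o=get_obs();print(o["time"],(o["position"]*1000).round(1),o["contact_force"].round(1))
E
python3 m.py
```

```text
top front z 109 [181.7 184.1 186.1]
arm angle 0.485 227
end [[-207.0, -12.0, 197.0], [-194.0, 0.0, 205.0], [-181.0, 11.0, 213.0]]
side front z 108 [180.1 181.6 183.5]
arm angle 0.492 299
end [[-206.0, -11.0, 195.0], [-193.0, -0.0, 203.0], [-181.0, 12.0, 210.0]]
3.5 [507.2 -47.8 150.3] [-0.5 -0.2 -0.1]
```

The pawl is free: the front pad is now at about 183 mm and the arm is unchanged at about 0.50 rad. Now to the tab.

```bash
cat >> h.py <<'E'
def tab(th,along=225,h=0,tilt=None):
    s,c=np.sin(th),np.cos(th);tilt=th if tilt is None else tilt
    return W(-along*c+(2+h)*s,0,90+along*s+(2+h)*c), R0@Ro.from_rotvec([0,tilt,0]).as_matrix()
E
python3 -c "
from h import *
p,R=tab(.5,225,25);print(p);delta(p,R)"
```

```text
[542.70283644 220.09075227 221.56547536]
d [270.2   0.8 -71.2] w [-0.001  0.5    0.004]
```

jog_arm(deltas=[{"dx": 0, "dy": 0, "dz": -20, "wx": 0, "wy": 0, "wz": 0}, {"dx": 0, "dy": 0, "dz": -50, "wx": 0, "wy": 0, "wz": 0}, {"dx": 5, "dy": 0, "dz": -85, "wx": 0, "wy": 0, "wz": 0}, {"dx": 40, "dy": 0, "dz": -100, "wx": 0, "wy": 0, "wz": 0}, {"dx": 80, "dy": 0, "dz": -105, "wx": 0, "wy": 0, "wz": 0}, {"dx": 120, "dy": 0, "dz": -110, "wx": 0, "wy": 0.05, "wz": 0}, {"dx": 160, "dy": 0, "dz": -110, "wx": 0, "wy": 0.12, "wz": 0}, {"dx": 200, "dy": 0, "dz": -110, "wx": 0, "wy": 0.2, "wz": 0}])

```text
time: 4.3
position: [0.5332, 0.1527, 0.261]
orientation: [[0.125, 0.992, 0.027], [0.971, -0.127, 0.2], [0.202, 0.001, -0.979]]
contact_force: [0.4, 0.5, -0.1]
grip_width: -0.0004
grasp_force: 0.0
```

```bash
python3 -c "
from h import *
p,R=tab(.5,225,15);print(p);delta(p,R);print(get_obs()['joints'].round(2))"
```

```text
[543.33690735 224.84289272 212.78964974]
d [61.6  0.8 61.9] w [-0.001  0.297  0.005]
[0.17 0.29 0.13 1.35 0.19 1.88]
```

jog_arm(deltas=[{"dx": 30, "dy": 0, "dz": 0, "wx": 0, "wy": 0.05, "wz": 0}, {"dx": 60, "dy": 0.5, "dz": 5, "wx": 0, "wy": 0.12, "wz": 0}, {"dx": 62, "dy": 1, "dz": 15, "wx": 0, "wy": 0.2, "wz": 0.005}, {"dx": 62, "dy": 1, "dz": 27, "wx": 0, "wy": 0.28, "wz": 0.005}, {"dx": 62, "dy": 1, "dz": 40, "wx": 0, "wy": 0.3, "wz": 0.005}, {"dx": 62, "dy": 1, "dz": 50, "wx": 0, "wy": 0.3, "wz": 0.005}, {"dx": 62, "dy": 1, "dz": 58, "wx": 0, "wy": 0.3, "wz": 0.005}, {"dx": 62, "dy": 1, "dz": 62, "wx": 0, "wy": 0.3, "wz": 0.005}])

```text
time: 5.1
position: [0.5432, 0.2232, 0.2114]
orientation: [[0.117, 0.991, 0.062], [0.87, -0.133, 0.475], [0.479, -0.002, -0.878]]
contact_force: [-0.1, 0.3, 0.2]
grip_width: -0.0001
grasp_force: 0.0
```

Run:
```python
from h import *
ims=[]
for n,(u0,v0) in(("side",(200,100)),("top",(190,130))):
    im,d=grab_frame(n);ims.append(cv2.resize(im[v0:v0+150,u0:u0+130],None,fx=3,fy=3,interpolation=cv2.INTER_CUBIC))
cv2.imwrite("pics/a2.png",np.hstack(ims))
o=get_obs();print(o["position"],o["contact_force"])
p0,Rc=o["position"]*1000,o["orientation"]
for th in(.5,.45,.4,.35,.3,.25,.2,.15,.1):
    p,R=tab(th,225,0);delta(p,R,p0,Rc)
```

```text
[0.5431352  0.22329375 0.21157706] [0.15208506 0.10056358 0.21934814]
d [ 2.   0.  14.7] w [-0.002  0.    -0.001]
d [ 1.8  0.  25.9] w [-0.002 -0.05  -0.001]
d [ 1.   0.1 37.2] w [-0.002 -0.1   -0.001]
d [-0.3  0.1 48.3] w [-0.002 -0.15  -0.001]
d [-2.1  0.1 59.4] w [-0.002 -0.2   -0.001]
d [-4.5  0.1 70.4] w [-0.002 -0.25  -0.001]
d [-7.5  0.1 81.3] w [-0.002 -0.3   -0.001]
d [-11.    0.2  92. ] w [-0.002 -0.35  -0.001]
d [-15.    0.2 102.5] w [-0.002 -0.4   -0.001]
```

View pics/a2.png

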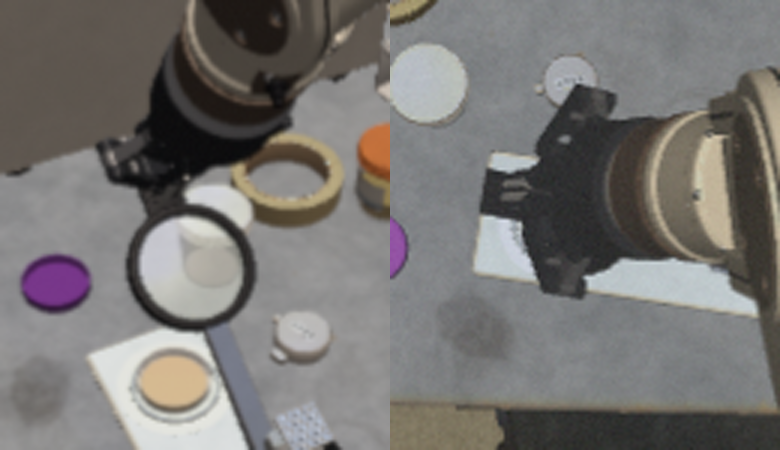

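The fingertips sit over the tab, clear of the ring and glass (left half, about (120,165)). I'll push down along the arc.

jog_arm(deltas=[{"dx": 1, "dy": 0, "dz": 8, "wx": 0, "wy": 0, "wz": 0}, {"dx": 2, "dy": 0, "dz": 14, "wx": 0, "wy": 0, "wz": 0}, {"dx": 2, "dy": 0, "dz": 20, "wx": 0, "wy": -0.025, "wz": 0}, {"dx": 1.8, "dy": 0, "dz": 26, "wx": 0, "wy": -0.05, "wz": 0}, {"dx": 1.4, "dy": 0, "dz": 31.5, "wx": 0, "wy": -0.075, "wz": 0}, {"dx": 1, "dy": 0, "dz": 37, "wx": 0, "wy": -0.1, "wz": 0}, {"dx": 0.4, "dy": 0, "dz": 43, "wx": 0, "wy": -0.125, "wz": 0}, {"dx": -0.3, "dy": 0, "dz": 48, "wx": 0, "wy": -0.15, "wz": 0}])

```text
time: 6.0
position: [0.5464, 0.2459, 0.1693]
orientation: [[0.125, 0.991, 0.044], [0.932, -0.133, 0.339], [0.341, -0.001, -0.94]]
contact_force: [1.5, -1.6, 2.7]
grip_width: 0.0001
grasp_force: 1.4
```

```bash
python3 m.py
python3 - <<'E'
from h import *
o=get_obs();p0,Rc=o["position"]*1000,o["orientation"];print(o["contact_force"],-Rc@[0,0,1])
for th in(.35,.3,.25,.2,.15,.1,.05,.03,0):
    p,R=tab(th,225,0);delta(p,R,p0,Rc)
E
```

```text
top front z 0 
end [[-225.0, -12.0, 171.0], [-218.0, -2.0, 176.0], [-206.0, 11.0, 219.0]]
side front z 108 [180.  181.9 183.3]
arm angle 0.334 268
end [[-209.0, -12.0, 155.0], [-190.0, -1.0, 165.0], [-181.0, 11.0, 214.0]]
6.1 [545.4 246.4 168.7] [-0.1 -0.9 -0.4]
[-0.09455544 -0.91200752 -0.39683836] [-0.04162356 -0.33940064  0.93972054]
d [-0.2  0.8 -0.4] w [-0.004  0.001 -0.   ]
d [-0.3  0.8 10.8] w [-0.004 -0.049 -0.   ]
d [-1.1  0.9 22. ] w [-0.004 -0.099 -0.   ]
d [-2.4  0.9 33.2] w [-0.004 -0.149 -0.   ]
d [-4.2  1.  44.3] w [-0.004 -0.199 -0.   ]
d [-6.6  1.  55.3] w [-0.004 -0.249  0.   ]
d [-9.6  1.  66.2] w [-0.004 -0.299  0.   ]
d [-10.9   1.   70.5] w [-0.004 -0.319  0.   ]
d [-13.    1.1  76.9] w [-0.004 -0.349  0.   ]
```

jog_arm(deltas=[{"dx": 0, "dy": 0, "dz": 6, "wx": 0, "wy": -0.025, "wz": 0}, {"dx": -0.3, "dy": 0, "dz": 11, "wx": 0, "wy": -0.05, "wz": 0}, {"dx": -0.7, "dy": 0, "dz": 17, "wx": 0, "wy": -0.075, "wz": 0}, {"dx": -1, "dy": 0, "dz": 22, "wx": 0, "wy": -0.1, "wz": 0}, {"dx": -1.7, "dy": 0, "dz": 28, "wx": 0, "wy": -0.125, "wz": 0}, {"dx": -2.4, "dy": 0, "dz": 33, "wx": 0, "wy": -0.15, "wz": 0}, {"dx": -3.3, "dy": 0, "dz": 39, "wx": 0, "wy": -0.175, "wz": 0}, {"dx": -4.2, "dy": 0, "dz": 44, "wx": 0, "wy": -0.2, "wz": 0}])

```text
time: 6.9
position: [0.5476, 0.2566, 0.1262]
orientation: [[0.132, 0.991, 0.018], [0.98, -0.133, 0.146], [0.147, -0.002, -0.989]]
contact_force: [-1.5, 1.2, 3.6]
grip_width: 0.0001
grasp_force: 1.4
```

```bash
python3 m.py
python3 - <<'E'
from h import *
o=get_obs();p0,Rc=o["position"]*1000,o["orientation"];print(o["contact_force"])
for th in(.1,.05,.03,0.015,0):
    p,R=tab(th,225,0);delta(p,R,p0,Rc)
E
```

```text
top front z 110 [182.3 183.9 186. ]
arm angle 0.143 39
side front z 110 [180.  181.8 183.3]
arm angle 0.117 223
end [[-221.0, -12.0, 117.0], [-200.0, 0.0, 149.0], [-183.0, 12.0, 222.0]]
7.0 [547.5 256.7 125.6] [-0.3 -0.4  0.7]
[-0.2838105  -0.38984336  0.663804  ]
d [ 0.6  0.1 11.4] w [-0.002 -0.048 -0.   ]
d [-0.1  0.1 22.6] w [-0.002 -0.098 -0.   ]
d [-0.6  0.1 27.1] w [-0.002 -0.118 -0.   ]
d [-1.   0.1 30.4] w [-0.002 -0.133 -0.   ]
d [-1.4  0.2 33.8] w [-0.002 -0.148 -0.   ]
```

jog_arm(deltas=[{"dx": 0.3, "dy": 0, "dz": 5, "wx": 0, "wy": -0.02, "wz": 0}, {"dx": 0.5, "dy": 0, "dz": 10, "wx": 0, "wy": -0.04, "wz": 0}, {"dx": 0.5, "dy": 0, "dz": 15, "wx": 0, "wy": -0.06, "wz": 0}, {"dx": 0.2, "dy": 0, "dz": 19, "wx": 0, "wy": -0.08, "wz": 0}, {"dx": 0, "dy": 0, "dz": 22, "wx": 0, "wy": -0.1, "wz": 0}, {"dx": -0.3, "dy": 0, "dz": 25, "wx": 0, "wy": -0.115, "wz": 0}, {"dx": -0.6, "dy": 0, "dz": 27, "wx": 0, "wy": -0.13, "wz": 0}, {"dx": -0.8, "dy": 0, "dz": 28, "wx": 0, "wy": -0.14, "wz": 0}])

```text
time: 7.8
position: [0.5482, 0.26, 0.0989]
orientation: [[0.133, 0.991, -0.0], [0.991, -0.133, 0.009], [0.009, -0.001, -1.0]]
contact_force: [0.5, -2.2, 2.8]
grip_width: -0.0002
grasp_force: 1.2
```

jog_arm(deltas=[{"dx": 0, "dy": 0, "dz": 0.5, "wx": 0, "wy": 0, "wz": 0}, {"dx": 0, "dy": 0, "dz": 1, "wx": 0, "wy": 0, "wz": 0}, {"dx": 0, "dy": 0, "dz": 1.5, "wx": 0, "wy": 0, "wz": 0}, {"dx": 0, "dy": 0, "dz": 2, "wx": 0, "wy": 0, "wz": 0}, {"dx": 0, "dy": 0, "dz": 2.5, "wx": 0, "wy": 0, "wz": 0}, {"dx": 0, "dy": 0, "dz": 3, "wx": 0, "wy": 0, "wz": 0}, {"dx": 0, "dy": 0, "dz": 3, "wx": 0, "wy": 0, "wz": 0}, {"dx": 0, "dy": 0, "dz": 3, "wx": 0, "wy": 0, "wz": 0}])

```text
time: 8.6
position: [0.5482, 0.2602, 0.0961]
orientation: [[0.133, 0.991, 0.0], [0.991, -0.133, 0.011], [0.011, -0.001, -1.0]]
contact_force: [0.4, 1.8, 2.2]
grip_width: -0.0
grasp_force: 1.1
```

```bash
python3 m.py
```

```text
top front z 107 [182.4 184.3 186.6]
arm angle 0.001 193
side front z 108 [180.1 181.8 183.3]
arm angle -0.001 205
end [[-225.0, -12.0, 92.0], [-209.0, 0.0, 140.0], [-183.0, 11.0, 232.0]]
8.7 [548.2 260.1  96.1] [1.2 1.6 2.6]
```

jog_arm(deltas=[{"dx": 0, "dy": 0, "dz": 0.4, "wx": 0, "wy": 0, "wz": 0}, {"dx": 0, "dy": 0, "dz": 0.8, "wx": 0, "wy": 0, "wz": 0}, {"dx": 0, "dy": 0, "dz": 1.2, "wx": 0, "wy": 0, "wz": 0}, {"dx": 0, "dy": 0, "dz": 1.6, "wx": 0, "wy": 0, "wz": 0}, {"dx": 0, "dy": 0, "dz": 2, "wx": 0, "wy": 0, "wz": 0}, {"dx": 0, "dy": 0, "dz": 2.4, "wx": 0, "wy": 0, "wz": 0}, {"dx": 0, "dy": 0, "dz": 2.4, "wx": 0, "wy": 0, "wz": 0}, {"dx": 0, "dy": 0, "dz": 2.4, "wx": 0, "wy": 0, "wz": 0}])

```text
time: 9.5
position: [0.548, 0.2597, 0.0935]
orientation: [[0.133, 0.991, -0.001], [0.991, -0.133, 0.01], [0.01, -0.002, -1.0]]
contact_force: [2.2, 1.7, 2.8]
grip_width: 0.0001
grasp_force: 1.1
```

jog_arm(deltas=[{"dx": 0, "dy": 0, "dz": 0.4, "wx": 0, "wy": 0, "wz": 0}, {"dx": 0, "dy": 0, "dz": 0.8, "wx": 0, "wy": 0, "wz": 0}, {"dx": 0, "dy": 0, "dz": 1.2, "wx": 0, "wy": 0, "wz": 0}, {"dx": 0, "dy": 0, "dz": 1.6, "wx": 0, "wy": 0, "wz": 0}, {"dx": 0, "dy": 0, "dz": 1.6, "wx": 0, "wy": 0, "wz": 0}, {"dx": 0, "dy": 0, "dz": 1.6, "wx": 0, "wy": 0, "wz": 0}, {"dx": 0, "dy": 0, "dz": 1.6, "wx": 0, "wy": 0, "wz": 0}, {"dx": 0, "dy": 0, "dz": 1.6, "wx": 0, "wy": 0, "wz": 0}])

```text
time: 10.3
position: [0.548, 0.2598, 0.0921]
orientation: [[0.133, 0.991, -0.0], [0.991, -0.133, 0.01], [0.01, -0.002, -1.0]]
contact_force: [-0.3, -0.2, 3.4]
grip_width: 0.0001
grasp_force: 2.0
```

jog_arm(deltas=[{"dx": 0, "dy": 0, "dz": 0.3, "wx": 0, "wy": 0, "wz": 0}, {"dx": 0, "dy": 0, "dz": 0.6, "wx": 0, "wy": 0, "wz": 0}, {"dx": 0, "dy": 0, "dz": 0.9, "wx": 0, "wy": 0, "wz": 0}, {"dx": 0, "dy": 0, "dz": 1.2, "wx": 0, "wy": 0, "wz": 0}, {"dx": 0, "dy": 0, "dz": 1.2, "wx": 0, "wy": 0, "wz": 0}, {"dx": 0, "dy": 0, "dz": 1.2, "wx": 0, "wy": 0, "wz": 0}, {"dx": 0, "dy": 0, "dz": 1.2, "wx": 0, "wy": 0, "wz": 0}, {"dx": 0, "dy": 0, "dz": 1.2, "wx": 0, "wy": 0, "wz": 0}])

```text
time: 11.1
position: [0.5481, 0.2598, 0.092]
orientation: [[0.133, 0.991, 0.0], [0.991, -0.133, 0.01], [0.01, -0.001, -1.0]]
contact_force: [-0.8, 0.7, 8.2]
grip_width: -0.0006
grasp_force: 4.6
```

```bash
python3 m.py
```

```text
top front z 107 [182.2 183.8 185.6]
arm angle -0.031 190
side front z 111 [180.3 181.9 183.4]
arm angle -0.026 199
end [[-225.0, -12.0, 89.0], [-209.0, 0.0, 138.0], [-183.0, 12.0, 232.0]]
11.2 [548.1 259.8  92. ] [-1.7  0.4  8.9]
```

The arm rests on its stop: z stays at 92 mm while the force rises to 8 N. The pawl is still free. I'll retreat and go over the front pad.

jog_arm(deltas=[{"dx": 0, "dy": 0, "dz": -15, "wx": 0, "wy": 0, "wz": 0}, {"dx": 0, "dy": 0, "dz": -50, "wx": 0, "wy": 0, "wz": 0}, {"dx": 0, "dy": 0, "dz": -95, "wx": 0, "wy": 0, "wz": 0}, {"dx": -20, "dy": 0, "dz": -125, "wx": 0, "wy": 0, "wz": 0}, {"dx": -60, "dy": 0, "dz": -135, "wx": 0, "wy": 0, "wz": 0}, {"dx": -105, "dy": 0, "dz": -135, "wx": 0, "wy": 0, "wz": 0}, {"dx": -150, "dy": 0, "dz": -135, "wx": 0, "wy": 0, "wz": 0}, {"dx": -190, "dy": 0, "dz": -130, "wx": 0, "wy": 0, "wz": 0}])

```text
time: 12.0
position: [0.5218, 0.0682, 0.2186]
orientation: [[0.133, 0.991, -0.001], [0.991, -0.133, 0.009], [0.009, -0.002, -1.0]]
contact_force: [1.3, 0.2, -0.0]
grip_width: -0.0001
grasp_force: 0.0
```

```bash
python3 m.py; python3 -c "
from h import *
delta(W(-2,0,195))"
```

```text
top front z 0 
arm angle -0.022 191
end [[-239.0, -12.0, 90.0], [-210.0, 0.0, 93.0], [-181.0, 11.0, 98.0]]
side front z 110 [179.7 181.8 183.9]
arm angle -0.021 196
end [[-237.0, -11.0, 88.0], [-206.0, -0.0, 90.0], [-182.0, 11.0, 95.0]]
12.1 [520.6  65.6 217.5] [ 0.1  1.1 -0.3]
d [-26.6   1.8  22.3] w [-0.006 -0.007 -0.007]
```

jog_arm(deltas=[{"dx": -14, "dy": 1, "dz": 0, "wx": 0, "wy": 0, "wz": 0}, {"dx": -26, "dy": 2, "dz": 8, "wx": 0, "wy": -0.007, "wz": 0}, {"dx": -26.5, "dy": 2, "dz": 18, "wx": 0, "wy": -0.007, "wz": 0}, {"dx": -26.5, "dy": 2, "dz": 25, "wx": 0, "wy": -0.007, "wz": 0}, {"dx": -26.5, "dy": 2, "dz": 30, "wx": 0, "wy": -0.007, "wz": 0}, {"dx": -26.5, "dy": 2, "dz": 34, "wx": 0, "wy": -0.007, "wz": 0}, {"dx": -26.5, "dy": 2, "dz": 38, "wx": 0, "wy": -0.007, "wz": 0}, {"dx": -26.5, "dy": 2, "dz": 40, "wx": 0, "wy": -0.007, "wz": 0}])

```text
time: 12.9
position: [0.5215, 0.0447, 0.1786]
orientation: [[0.132, 0.991, -0.001], [0.991, -0.132, 0.003], [0.003, -0.001, -1.0]]
contact_force: [-0.5, 0.5, 1.0]
grip_width: -0.0001
grasp_force: 0.7
```

jog_arm(deltas=[{"dx": 0, "dy": 0, "dz": 1.5, "wx": 0, "wy": 0, "wz": 0}, {"dx": 0, "dy": 0, "dz": 3, "wx": 0, "wy": 0, "wz": 0}, {"dx": 0, "dy": 0, "dz": 4.5, "wx": 0, "wy": 0, "wz": 0}, {"dx": 0, "dy": 0, "dz": 6, "wx": 0, "wy": 0, "wz": 0}, {"dx": 0, "dy": 0, "dz": 7, "wx": 0, "wy": 0, "wz": 0}, {"dx": 0, "dy": 0, "dz": 8, "wx": 0, "wy": 0, "wz": 0}, {"dx": 0, "dy": 0, "dz": 8, "wx": 0, "wy": 0, "wz": 0}, {"dx": 0, "dy": 0, "dz": 8, "wx": 0, "wy": 0, "wz": 0}])

```text
time: 13.7
position: [0.5212, 0.0441, 0.1706]
orientation: [[0.133, 0.991, -0.001], [0.991, -0.133, 0.003], [0.003, -0.002, -1.0]]
contact_force: [0.6, 0.3, 0.5]
grip_width: -0.0001
grasp_force: 0.0
```

```bash
python3 m.py;python3 - <<'E'
from h import *
P=pts("side",grab_frame("side")[1])*1000;L=(P-O)@np.c_[ux,uy,[0,0,1.]]
m=(abs(L[...,1])<10)&(abs(L[...,0]-88)<10)&(L[...,2]>135)&(L[...,2]<175);print("rear z",np.median(L[m][:,2]))
E
```

```text
top front z 0 
arm angle -0.025 189
end [[-239.0, -12.0, 90.0], [-210.0, -0.0, 93.0], [-182.0, 12.0, 98.0]]
side front z 211 [163.5 176.1 195.4]
arm angle -0.042 181
end [[-238.0, -12.0, 88.0], [-206.0, -1.0, 90.0], [-182.0, 12.0, 95.0]]
13.8 [521.2  44.1 170.7] [-0.3  0.3 -0.5]
rear z 158.26656160706753
```

It snapped over (the rear pad is back at 158 mm). I'll press lightly to seat it.

jog_arm(deltas=[{"dx": 0, "dy": 0, "dz": 0.8, "wx": 0, "wy": 0, "wz": 0}, {"dx": 0, "dy": 0, "dz": 1.6, "wx": 0, "wy": 0, "wz": 0}, {"dx": 0, "dy": 0, "dz": 2.4, "wx": 0, "wy": 0, "wz": 0}, {"dx": 0, "dy": 0, "dz": 3, "wx": 0, "wy": 0, "wz": 0}, {"dx": 0, "dy": 0, "dz": 3, "wx": 0, "wy": 0, "wz": 0}, {"dx": 0, "dy": 0, "dz": 3, "wx": 0, "wy": 0, "wz": 0}, {"dx": 0, "dy": 0, "dz": 3, "wx": 0, "wy": 0, "wz": 0}, {"dx": 0, "dy": 0, "dz": 3, "wx": 0, "wy": 0, "wz": 0}])

```text
time: 14.65
position: [0.5212, 0.0442, 0.1677]
orientation: [[0.133, 0.991, -0.001], [0.991, -0.133, 0.003], [0.003, -0.002, -1.0]]
contact_force: [-1.1, -0.2, 0.2]
grip_width: -0.0001
grasp_force: 0.0
```

Even at 167.7 mm there is no contact, so the pawl is fully home. Retreat.

jog_arm(deltas=[{"dx": 0, "dy": 0, "dz": -10, "wx": 0, "wy": 0, "wz": 0}, {"dx": 0, "dy": 0, "dz": -40, "wx": 0, "wy": 0, "wz": 0}, {"dx": 0, "dy": -10, "dz": -80, "wx": 0, "wy": 0, "wz": 0}, {"dx": 0, "dy": -50, "dz": -90, "wx": 0, "wy": 0, "wz": 0}, {"dx": 0, "dy": -95, "dz": -90, "wx": 0, "wy": 0, "wz": 0}, {"dx": 0, "dy": -130, "dz": -90, "wx": 0, "wy": 0, "wz": 0}, {"dx": 0, "dy": -140, "dz": -90, "wx": 0, "wy": 0, "wz": 0}, {"dx": 0, "dy": -140, "dz": -90, "wx": 0, "wy": 0, "wz": 0}])

```text
time: 15.45
position: [0.3819, 0.0627, 0.2591]
orientation: [[0.132, 0.991, 0.001], [0.991, -0.132, 0.004], [0.004, 0.001, -1.0]]
contact_force: [0.3, 0.4, 0.9]
grip_width: -0.0002
grasp_force: 0.0
```

```bash
python3 m.py;python3 - <<'E'
from h import *
im,d=grab_frame("top")
cv2.imwrite("pics/f.png",cv2.resize(im[100:250,180:380],None,fx=4,fy=4))
E
```

```text
top front z 130 [164.9 167.2 169.3]
arm angle -0.033 190
end [[-238.0, -11.0, 89.0], [-209.0, -0.0, 93.0], [-181.0, 12.0, 98.0]]
side front z 140 [162.8 165.  166.9]
arm angle -0.024 197
end [[-185.0, 1.0, 89.0], [-182.0, 8.0, 91.0], [-180.0, 11.0, 91.0]]
15.55 [383.8  62.6 258.6] [ 0.9  0.5 -0.4]
```

View pics/f.png

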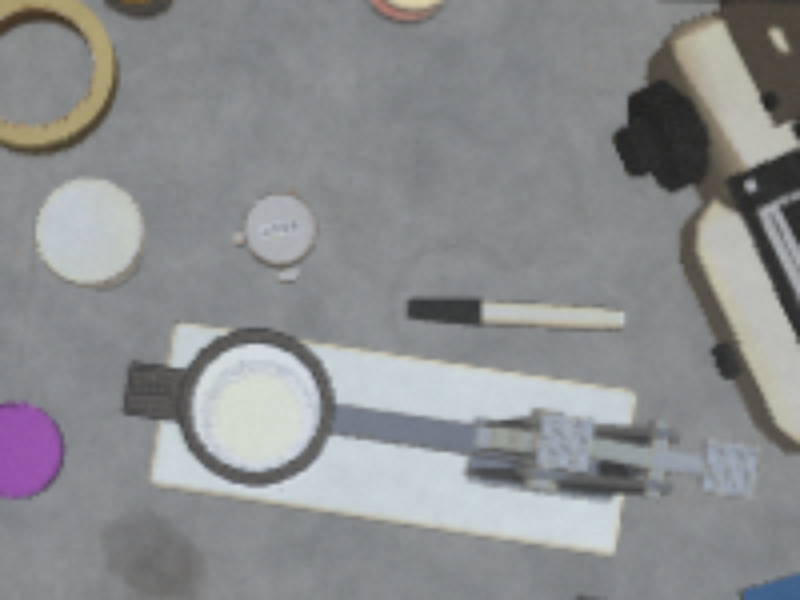

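The lens at (256,405) is level over the dish, the pads are back at their home heights (front pad about 166 mm), and nothing round the stand has moved. Handing in.

```bash
python3 -c "
from workcell import *
print(close_job())"
```

```text
the job is handed in; nothing more can be done
None
```

The job is handed in: my last measurements before handing in showed the pawl home in the lowest notch, the lens arm level on its stop over the dish, and nothing else moved; the hand-in returned no verdict.

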